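# Sort the perished pipette bulb from the springy one

## Robot

A 6-joint arm with a two-finger parallel gripper is mounted at the origin on the work surface. World frame = base frame: x ahead of the robot, y to its left, z up, the work surface at z = 0. Lengths are in m, angles in degrees, forces in N, time in s.
With the tool pointing down it reaches from about 0.375 to 0.9 m from the base axis. Payload 3.1 kg.
Tool frame: the origin (TCP) lies at the very end of the fingers, on their centre line; the grasp point (between the pads) lies 19 mm behind it (bot.tcp_to_grasp is the distance from the TCP to the grasp point, in m); z points along the fingers, y is the direction in which the jaws open and shut (so a half turn about z gives the same grasp; the last joint's range is limited). The gripper opens to 87 mm and grips with 3 to 60 N. Pads are 19 mm wide; open, the fingers measure 117 mm over their backs; the gripper's body (75 mm by 190 mm) begins 51 mm behind the grasp point.
Start: joints at [-76.977, 30.224, 82.088, -0, 67.689, -10.227], TCP at [0.247, -0.574, 0.223] pointing down, gripper open.
Joint ranges: [-176.69, 176.69], [-43.24, 126.21], [12.49, 139.97], [-82, 262], [0, 151.66], [-163.58, 163.58]. Speed limits (degrees/s): [159.86, 159.86, 180, 180, 180, 180].

## Interface

Orientations are given as a 3x3 rotation matrix whose columns are the frame's x, y, z axes.
In Python, from rig import telemetry, eyes, order, bot gives the robot as it stands. The module is installed in compiled form; this text tells all that it offers.
- The arm moves only by the tool servo_tool, never from a script. Its argument "targets" is a list of rows, each a list of 2 entries, a list of its own where there are three numbers: the shift along the tool's x, y, z in m, then the turn, a rotation vector about the tool's x, y, z in rad. In form: [[[tx, ty, tz], [wx, wy, wz]], ...]. A call has 1 to 12 rows; each row is the pose to reach, as a shift and turn from the pose commanded when the call began, along the tool's axes at that moment; what a row does not reach only later rows make up. A row lasts 1/8 s, in which the tool goes at most 62.5 mm and 10.7 degrees, less where a joint would pass 70% of its speed; a pose out of reach is approached as far as the arm can. A call with a gripper value outside its range is refused whole. "gripper" is the finger opening in m, from 0 to 0.087, set as the call begins (left out, the last holds). The fingers move at their own pace and stop on an object; the grip force is fixed at half the most. Time passes only in rows, so rows that repeat a pose let the fingers close. It gives the time, the measured TCP pose, the force and the opening at its end, in the units of the state.
- telemetry.read_state(): the state, without advancing time (a new reading comes with each control period).
- eyes.capture(name): name is "scene" or "side" or "wrist"; returns a dict with "pixels" (480x640x3 uint8, blue, green, red), "intrinsics" (3x3 intrinsics, pixels), "extrinsics" (4x4, takes a point from camera to world coordinates); the wrist camera has in their place "T_tool_cam" (4x4, takes a point from camera to tool coordinates, whose origin is the TCP and whose axes are the flange's). Camera axes: x right, y down, z forward; pixel columns grow to the right and rows downward; lengths in m; the calibration is good to about 2 mm. A picture is of the moment at which its call begins: read the wrist's pose just before it. There is no depth.
- order.hand_in(): hands the job in, once; it reports no verdict.
The state is a dict: "time_s": time; "joint_positions": joint angles; "qvel": joint speeds; "tau": joint torques, N m; "position": TCP position; "tcp_rot": TCP orientation; "force": force on the tool from outside, world axes, zero at the start; "moment": the same for the moment, N m; "opening": opening from 0.0 (shut) to 1.0 (fully open).
Only numpy, scipy, OpenCV 4.12 (cv2) and the standard library are available. Lean on these libraries where they do the work, as an engineer would, in place of code of your own. Each camera call takes 0.05 s, during which the arm holds its last target. There are 200 camera calls.

## Task

Two red rubber pipette bulbs stand on the laboratory bench and look alike, but one has perished hard. Pick each up by squeezing it across its two black pads and feel whether it gives: set the springy one down, still squeezed, upright in the green tray, and stand the hard one upright in the yellow tray.

Things in the scene. Friction and masses are not known exactly. Their poses are not given: they have to be found in the camera images.
- bulb_a: red rubber pipette bulb, upright on its foot, nozzle up; springy or hard, only a squeeze tells; 72 mm tall, 60 g; rounded body 47 mm wide (its x), 44 mm thick (its y), centred 28 mm above the foot, a flat black pad 25 mm across on each y face; nozzle 11 mm, foot 38 mm across. Grip from above across the pads at that height. Origin: centre of foot underside; z to the nozzle, y across the pads
- bulb_b: the other red bulb: same look, size, mass, axes and origin as bulb_a. One of the two is springy, the other hard. Gripped across the black pads with 15 N or more, the springy one gives in from 44 to about 34 mm thick (5 mm a side, then firm) and springs back when let go; the hard one stays 44 mm thick. Squeezed across its x, neither gives
- bulb_a_pad (a point): centre of the outer face of bulb_a's black pad on its +y side: 22 mm out along the bulb's y and 28 mm up at rest; about 17 mm out while the bulb is squeezed in, if it is the springy one
- bulb_b_pad (a point): centre of the outer face of bulb_b's black pad on its +y side: 22 mm out along the bulb's y and 28 mm up at rest; about 17 mm out while the bulb is squeezed in, if it is the springy one
- green_tray: a fixed shallow green plastic tray with low walls, for the springy bulb: 130 mm (x) by 150 mm (y) outside, 18 mm high, walls and floor 5 mm thick. Origin: centre of its underside on the bench (inner floor 5 mm above); z up.
- yellow_tray: a fixed shallow yellow plastic tray with low walls, for the hard bulb: 130 mm (x) by 150 mm (y) outside, 18 mm high, walls and floor 5 mm thick. Origin: centre of its underside on the bench (inner floor 5 mm above); z up.
There are look-alikes about, which are no part of the job. What is shaped like the bulb_b but blue is not meant.

How it is judged (in metres and radians):
On the way:
1. the springy bulb, still squeezed in across its pads by more than 2.5 mm a side, is brought down into the green tray (((y of bulb_a_pad in the frame of bulb_a below 0.0195 m and contact force between the fingers and bulb_a above 2 N and horizontal distance between bulb_a and green_tray below 0.065 m and height (world z) of bulb_a below 0.035 m) or (y of bulb_b_pad in the frame of bulb_b below 0.0195 m and contact force between the fingers and bulb_b above 2 N and horizontal distance between bulb_b and green_tray below 0.065 m and height (world z) of bulb_b below 0.035 m))), for 0.05 s.
At the end, for the whole second after the job is handed in: Springy bulb in the green tray, hard bulb in the yellow tray: each foot on the tray floor inside the walls (foot centre within 42 mm of the tray centre along its x, 52 mm along its y; underside under 12 mm above the bench), upright within 15 degrees, at rest (((x of bulb_a in the frame of green_tray between -0.042 and 0.042 m and y of bulb_a in the frame of green_tray between -0.052 and 0.052 m and z of bulb_a in the frame of green_tray between 0 and 0.012 m and angle between each of bulb_a, bulb_b's own z axis and vertical below 0.26 rad and linear speed of each of bulb_a, bulb_b below 0.03 m/s and x of bulb_b in the frame of yellow_tray between -0.042 and 0.042 m and y of bulb_b in the frame of yellow_tray between -0.052 and 0.052 m and z of bulb_b in the frame of yellow_tray between 0 and 0.012 m) or (x of bulb_b in the frame of green_tray between -0.042 and 0.042 m and y of bulb_b in the frame of green_tray between -0.052 and 0.052 m and z of bulb_b in the frame of green_tray between 0 and 0.012 m and angle between each of bulb_b, bulb_a's own z axis and vertical below 0.26 rad and linear speed of each of bulb_b, bulb_a below 0.03 m/s and x of bulb_a in the frame of yellow_tray between -0.042 and 0.042 m and y of bulb_a in the frame of yellow_tray between -0.052 and 0.052 m and z of bulb_a in the frame of yellow_tray between 0 and 0.012 m))); the robot touches nothing.
It also fails if it takes over 61 s, if anything falls off the work surface, if the arm or the gripper's body presses on something with over 40 N, if the wrist force passes 120 N, or if a joint passes its speed limit or range.

## Working session

There is one attempt and no reset: what is moved stays moved. The work goes in short steps, Python scripts to look and compute and a tool call to move; the robot and the scene stay as the last step left them, time stands still between calls to the robot, and variables do not carry over. Pictures are saved under pics/ and viewed, about 8 in all and at most 12, crops included, and the job is handed in when it is done.

Besides the shell and the picture viewer there is one more tool, called after "Emit:" as name(argument=value, ...), one argument or row to a line, values as JSON. servo_tool: Moves the arm, as the interface text tells. Its arguments: {"type":"object","properties":{"targets":{"type":"array","items":{"type":"array"}},"gripper":{"type":"number"}},"required":["targets"]}

```bash
mkdir -p pics; python3 - <<'E'
from rig import telemetry, eyes
import cv2,numpy as np,pickle
s=telemetry.read_state(); print(s)
d={}
for n in("scene","side","wrist"):
    c=eyes.capture(n); d[n]=c; cv2.imwrite(f"pics/{n}0.png",c["pixels"])
    print(n,{k:np.round(v,4).tolist() for k,v in c.items() if k!="pixels"})
pickle.dump((s,d),open("c0.pkl","wb"))
E
```

```text
{'time_s': 0.0, 'joint_positions': array([-7.69766228e+01,  3.02787071e+01,  8.21568025e+01,  6.94651437e-04,
        6.76911646e+01, -1.02275269e+01]), 'qvel': array([-0.03737855, -0.03176325,  0.05933107, -0.04927898,  0.01861551,
       -0.00497064]), 'tau': array([ 5.86179940e-04, -4.40039277e+01, -1.76593101e+01,  6.34329719e-02,
        5.83601114e-02, -1.60797017e-04]), 'position': array([ 0.24658094, -0.57348933,  0.22157213]), 'tcp_rot': array([[ 9.18786901e-01,  3.94753585e-01, -4.87290727e-04],
       [ 3.94753679e-01, -9.18784459e-01,  2.15653993e-03],
       [ 4.03586719e-04, -2.17376044e-03, -9.99997556e-01]]), 'force': array([-0.17058937, -0.47048367, -0.21897817]), 'moment': array([-0.01202878, -0.00920315,  0.00410557]), 'opening': 1.0036154181348955}
scene {'intrinsics': [[602.1074, 0.0, 324.3756], [0.0, 602.1074, 232.4575], [0.0, 0.0, 1.0]], 'extrinsics': [[-0.2305, 0.5399, -0.8096, 1.4235], [0.9728, 0.1086, -0.2046, 0.1992], [-0.0226, -0.8347, -0.5502, 0.653], [0.0, 0.0, 0.0, 1.0]]}
side {'intrinsics': [[523.4674, 0.0, 325.2668], [0.0, 523.4674, 239.8779], [0.0, 0.0, 1.0]], 'extrinsics': [[-0.8719, -0.2538, 0.4187, 0.1701], [-0.4896, 0.4417, -0.7518, 0.6834], [0.0059, -0.8605, -0.5094, 0.5244], [0.0, 0.0, 0.0, 1.0]]}
wrist {'intrinsics': [[343.6053, 0.0, 317.2327], [0.0, 343.6053, 237.2105], [0.0, 0.0, 1.0]], 'T_tool_cam': [[0.0002, -0.9573, -0.2889, 0.0794], [1.0, 0.0, 0.0005, 0.0004], [-0.0005, -0.2889, 0.9573, -0.1625], [0.0, 0.0, 0.0, 1.0]]}
```

View pics/scene0.png

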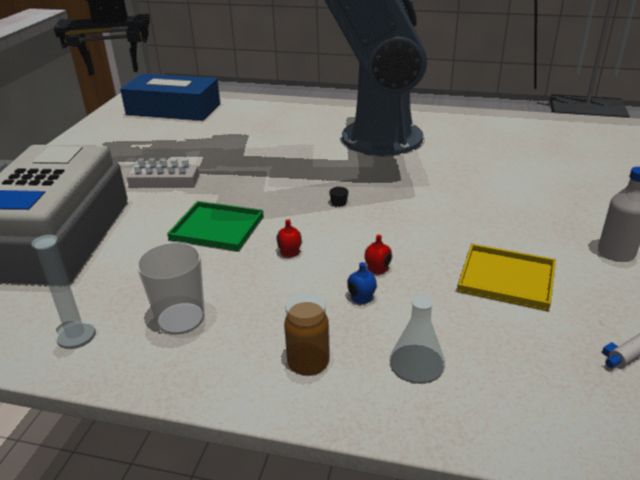

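View pics/side0.png

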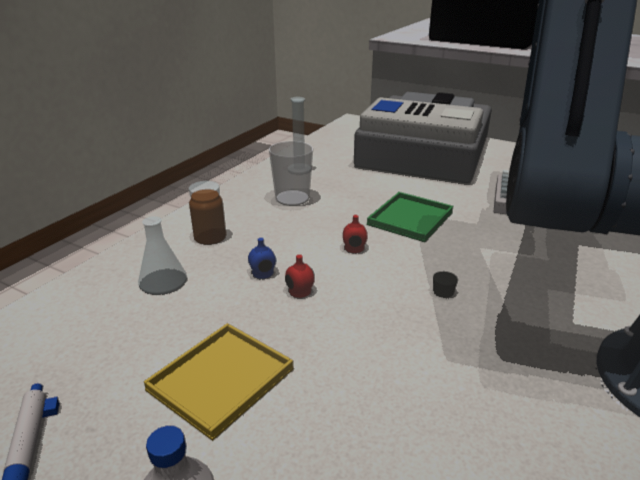

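Scene picture: two red bulbs at (289,240) and (378,256); the blue look-alike at (362,285) is excluded by colour. Green tray is near (217,225) and yellow near (508,275). In the side view the reds are at (355,236) and (300,278), blue at (262,260).

```bash
cat > h.py <<'E'
import numpy as np,cv2
def ray(c,p,E=None):
    E=c["extrinsics"] if E is None else E
    d=E[:3,:3]@np.linalg.solve(c["intrinsics"],np.array([p[0],p[1],1.]));return E[:3,3],d
def plane(c,p,z,E=None):
    o,d=ray(c,p,E);return o+d*(z-o[2])/d[2]
def tri(*rs):
    A=0;b=0
    for o,d in rs:
        d=d/np.linalg.norm(d);P=np.eye(3)-np.outer(d,d);A=A+P;b=b+P@o
    return np.linalg.solve(A,b)
def proj(c,X,E=None):
    E=c["extrinsics"] if E is None else E
    q=c["intrinsics"]@(E[:3,:3].T@(np.asarray(X)-E[:3,3]));return q[:2]/q[2]
def blobs(im,h0,h1,n,smin=140):
    hsv=cv2.cvtColor(im,cv2.COLOR_BGR2HSV);hsv[...,0]=(hsv[...,0].astype(int)+30)%180
    m=cv2.inRange(hsv,(h0+30,smin,40),(h1+30,255,255))
    cs=cv2.findContours(m,cv2.RETR_EXTERNAL,cv2.CHAIN_APPROX_NONE)[0]
    return sorted(cs,key=cv2.contourArea)[::-1][:n]
E
python3 - <<'E'
import pickle;from h import *
s,d=pickle.load(open("c0.pkl","rb"))
np.set_printoptions(precision=4,suppress=True)
for nm,h in(("green",(50,80)),("yellow",(18,32))):
  for cam in("scene","side"):
    c=d[cam];k=blobs(c["pixels"],*h,1)[0]
    # outer rim corners: map contour to plane z=.018
    P=np.array([plane(c,p,.018)[:2] for p in k[:,0]],np.float32)
    r=cv2.minAreaRect(P);print(nm,cam,r)
for cam in("scene","side"):
  for k in blobs(d[cam]["pixels"],-10,8,2):
    k=k[:,0];t=k[k[:,1]==k[:,1].min()].mean(0);x,y,w,h=cv2.boundingRect(k)
    print(cam,"red bbox",x,y,w,h,"tip",t,plane(d[cam],t,.072))
a=[cv2.resize(d[c]["pixels"][y:y+84,x:x+134],None,fx=6,fy=6,interpolation=cv2.INTER_CUBIC)[:300*2] for c,x,y in(("scene",270,215),("side",245,210))]
a=[cv2.resize(i,(800,300*1)) if 0 else cv2.resize(i,(478,300)) for i in a]
cv2.imwrite("pics/crop.png",np.vstack(a))
E
```

```text
green scene ((0.5023924708366394, -0.25354477763175964), (0.1551891267299652, 0.14422182738780975), 86.7809066772461)Traceback (most recent call last):
  File "<stdin>", line 6, in <module>
IndexError: list index out of range
```

```bash
python3 - <<'E'
import pickle;from h import *
s,d=pickle.load(open("c0.pkl","rb"))
np.set_printoptions(precision=4,suppress=True)
for nm,h in(("green",(40,90)),("yellow",(18,32))):
  for cam in("scene","side"):
    c=d[cam];ks=blobs(c["pixels"],*h,1,100)
    if not ks: print("none",nm,cam);continue
    P=np.array([plane(c,p,.018)[:2] for p in ks[0][:,0]],np.float32)
    print(nm,cam,cv2.minAreaRect(P))
for cam in("scene","side"):
  for k in blobs(d[cam]["pixels"],-10,8,2,120):
    k=k[:,0];t=k[k[:,1]==k[:,1].min()].mean(0)
    print(cam,"red bbox",cv2.boundingRect(k),"tip",t,plane(d[cam],t,.070))
a=[cv2.resize(d[c]["pixels"][y:y+90,x:x+140],None,fx=3.3,fy=3.3,interpolation=cv2.INTER_CUBIC) for c,x,y in(("scene",265,213),("side",245,210))]
cv2.imwrite("pics/crop.png",np.vstack(a))
E
```

```text
green scene ((0.501781165599823, -0.25376182794570923), (0.15684932470321655, 0.14655134081840515), 86.76065063476562)
green side ((0.4869958758354187, -0.2523077428340912), (0.1488068550825119, 0.12776590883731842), 86.69800567626953)
yellow scene ((0.5537656545639038, 0.3006631135940552), (0.1491110622882843, 0.14924129843711853), 81.90254974365234)
yellow side ((0.5361844301223755, 0.30864548683166504), (0.1561916023492813, 0.1396815925836563), 82.0445785522461)
scene red bbox (365, 235, 26, 39) tip [378.5 235. ] [0.555  0.0768 0.07  ]
scene red bbox (278, 219, 23, 38) tip [287.5 219. ] [ 0.5356 -0.0939  0.07  ]
side red bbox (286, 255, 27, 33) tip [298.5 255. ] [0.5576 0.0765 0.07  ]
side red bbox (343, 215, 23, 28) tip [355. 215.] [ 0.54   -0.0936  0.07  ]
```

View pics/crop.png

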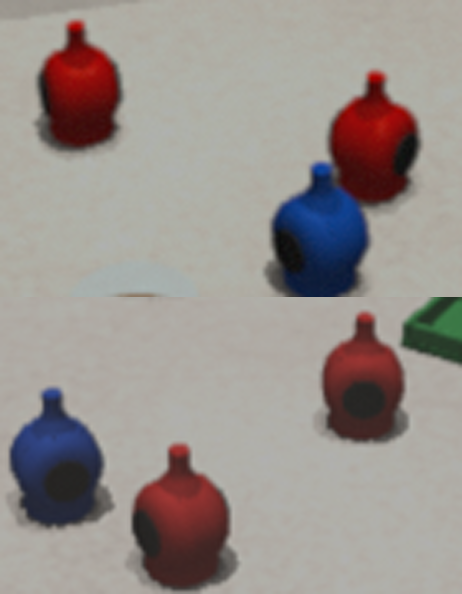

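The crop confirms two red bulbs. The left red's pad faces the side camera. The right red's pads show at scene (388,260) and side (290,281). Next I fit the yaws.

```bash
python3 - <<'E'
import pickle;from h import *
s,d=pickle.load(open("c0.pkl","rb"));S,D=d["scene"],d["side"]
np.set_printoptions(precision=4,suppress=True)
print("blue",tri(ray(S,(362.3,264)),ray(D,(260.8,239.5))))
for nm,ts,td,obs in(("L",(287.5,219.5),(355,215.5),[(D,(355,241.2)),(S,(279,242.4)),(S,(300.8,239))]),("R",(378.5,235.5),(298.5,255.5),[(D,(289.5,280.9)),(S,(388,260))])):
  X=tri(ray(S,ts),ray(D,td));print(nm,X)
  for cam in (S,D):print(" axis z28",proj(cam,[X[0],X[1],.028]))
  for c,o in obs:
    e=[np.linalg.norm(proj(c,[X[0]+.0215*np.cos(a),X[1]+.0215*np.sin(a),.028])-o) for a in np.radians(range(360))]
    print(" yaw of pad normal",np.argsort(e)[:3],min(e))
R=s["tcp_rot"];
for t in((.5,-.094,.30),(.52,-0.0,.35)): print("shift",R.T@(np.array(t)-s["position"]))
E
```

```text
blue [0.6414 0.0639 0.068 ]
L [ 0.539  -0.0925  0.0705]
 axis z28 [288.9936 239.1726]
 axis z28 [354.439  235.0073]
 yaw of pad normal [119 120 118] 0.39389402271329316
 yaw of pad normal [314 315 313] 0.42550549879579697
 yaw of pad normal [103 104 102] 0.254816124564321
R [0.5569 0.0773 0.07  ]
 axis z28 [377.9625 255.273 ]
 axis z28 [299.1164 276.7117]
 yaw of pad normal [71 72 70] 0.9215771180126991
 yaw of pad normal [62 63 61] 0.3121492953015352
shift [ 0.4221 -0.3407 -0.0775]
shift [ 0.4777 -0.4193 -0.1273]
```

Emit:
servo_tool(
  targets=[
    [[0.044,-0.038,0],[0,0,0]],
    [[0.088,-0.076,0],[0,0,0]],
    [[0.132,-0.114,0],[0,0,0]],
    [[0.176,-0.152,0],[0,0,0]],
    [[0.22,-0.19,0],[0,0,0]],
    [[0.264,-0.228,0],[0,0,0]],
    [[0.308,-0.266,0],[0,0,0]],
    [[0.352,-0.304,0],[0,0,0]],
    [[0.396,-0.342,0],[0,0,0]],
    [[0.439,-0.381,0],[0,0,0]],
    [[0.439,-0.381,0],[0,0,0]],
    [[0.439,-0.381,0],[0,0,0]],
  ],
  gripper=0.087,
)

```text
time_s: 1.65
position: [0.4993, -0.0508, 0.2223]
tcp_rot: [[0.918, 0.396, -0.001], [0.396, -0.918, -0.0], [-0.001, -0.0, -1.0]]
force: [-0.6, -0.4, -0.3]
opening: 0.995
```

```bash
python3 - <<'E'
from rig import telemetry, eyes
import cv2,pickle
s=telemetry.read_state();c=eyes.capture("wrist");pickle.dump((s,c),open("c1.pkl","wb"));cv2.imwrite("pics/w1.png",c["pixels"]);print(s["time_s"],s["position"],s["tcp_rot"])
E
```

```text
1.65 [ 0.49934858 -0.05081642  0.22231503] [[ 9.18344085e-01  3.95782081e-01 -8.27997034e-04]
 [ 3.95781967e-01 -9.18344457e-01 -3.04002105e-04]
 [-8.80705073e-04 -4.85277600e-05 -9.99999611e-01]]
```

View pics/w1.png

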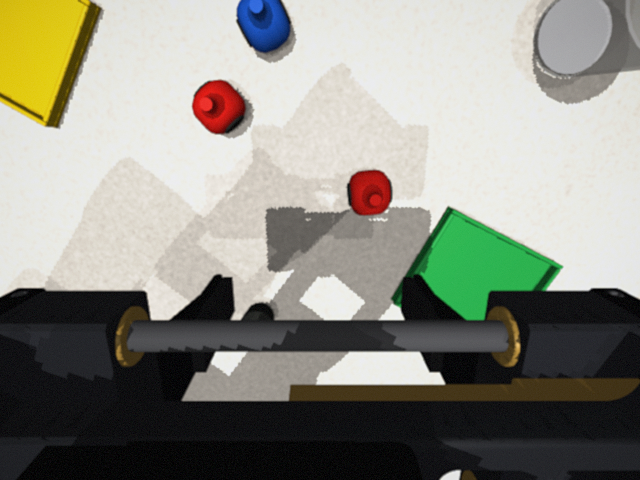

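The wrist view shows the reds at (218,107) = R and (370,193) = L, blue at (264,25), and both trays partly. I'll enlarge it to read the pad directions.

```bash
python3 - <<'E'
import pickle;from h import *
np.set_printoptions(precision=4,suppress=True)
s,c=pickle.load(open("c1.pkl","rb"))
T=np.eye(4);T[:3,:3]=s["tcp_rot"];T[:3,3]=s["position"];E=T@c["T_tool_cam"]
out=[]
for x,y,X in((370,193,(.539,-.0925)),(218,107,(.557,.0773))):
  out.append(cv2.resize(c["pixels"][y-32:y+32,x-32:x+32],(400,400),interpolation=cv2.INTER_CUBIC))
  print(plane(c,(x,y),.03,E),"pred tip",proj(c,[*X,.07],E),"foot",proj(c,[*X,.0],E),"mid",proj(c,[*X,.028],E))
  for a in (60,66,72,106,112,120,126): print(a,[proj(c,[X[0]+k*.022*np.cos(np.radians(a)),X[1]+k*.022*np.sin(np.radians(a)),.028],E) for k in(1,-1)])
cv2.imwrite("pics/w1c.png",np.hstack(out))
E
```

```text
[ 0.5397 -0.0937  0.03  ] pred tip [374.8682 200.4154] foot [364.8287 188.733 ] mid [368.3946 192.8824]
60 [array([356.3693, 175.8356]), array([380.0816, 209.4497])]
66 [array([354.6024, 177.2749]), array([381.8306, 208.0869])]
72 [array([352.993 , 178.8835]), array([383.4385, 206.5561])]
106 [array([347.5675, 190.2062]), array([389.1266, 195.5464])]
112 [array([347.3448, 192.399 ]), array([389.4261, 193.3654])]
120 [array([347.4073, 195.3141]), array([389.4678, 190.4408])]
126 [array([347.7213, 197.4632]), array([389.2287, 188.266 ])]
[0.5569 0.078  0.03  ] pred tip [205.8916 103.7849] foot [226.5127 109.2359] mid [219.2556 107.3175]
60 [array([204.0243,  87.6817]), array([234.0278, 126.3615])]
66 [array([202.3235,  89.3408]), array([235.7191, 124.7967])]
72 [array([200.8153,  91.195 ]), array([237.2368, 123.0387])]
106 [array([196.5426, 104.2355]), array([241.8573, 110.3845])]
112 [array([196.6042, 106.759 ]), array([241.8858, 107.8756])]
120 [array([197.0708, 110.1127]), array([241.5378, 104.5101])]
126 [array([197.7021, 112.5844]), array([240.989 , 102.0067])]
```

View pics/w1c.png

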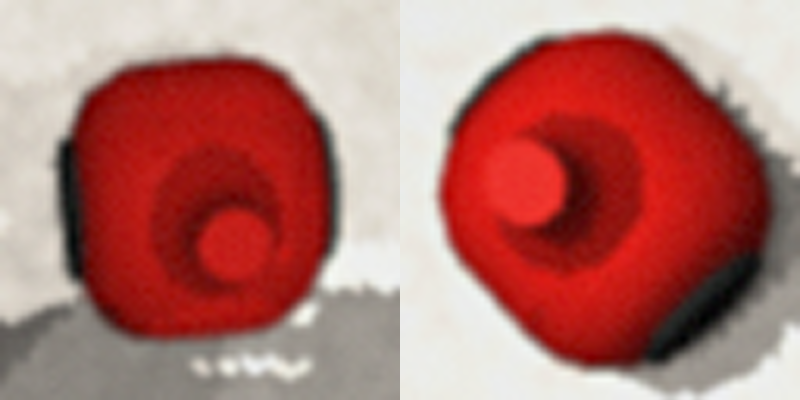

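Pad normals are L about 119° and R about 67°. I'll take the left bulb first.

Emit:
servo_tool(
  targets=[
    [[0.01,0.027,0.03],[0,0,-0.05]],
    [[0.0197,0.0546,0.07],[0,0,-0.1]],
    [[0.0197,0.0546,0.11],[0,0,-0.1]],
    [[0.0197,0.0546,0.14],[0,0,-0.1]],
    [[0.0197,0.0546,0.14],[0,0,-0.1]],
    [[0.0197,0.0546,0.14],[0,0,-0.1]],
  ],
)

```text
time_s: 2.45
position: [0.5398, -0.0946, 0.0834]
tcp_rot: [[0.876, 0.483, 0.001], [0.483, -0.876, -0.001], [0.001, 0.001, -1.0]]
force: [-0.7, -0.1, 0.4]
opening: 0.997
```

```bash
python3 - <<'E'
from rig import telemetry, eyes
from h import *
import pickle
np.set_printoptions(precision=4,suppress=True)
s=telemetry.read_state();c=eyes.capture("wrist")
T=np.eye(4);T[:3,:3]=s["tcp_rot"];T[:3,3]=s["position"];E=T@c["T_tool_cam"]
im=c["pixels"];print(s["position"],s["tcp_rot"][:,1])
for X in((.539,-.0932,.07),(.539,-.0932,.028)):
  p=proj(c,X,E);print(p);cv2.drawMarker(im,tuple(int(round(v)) for v in p),(255,255,0),0,8)
cv2.imwrite("pics/w2.png",im)
E
```

```text
[ 0.5398 -0.0946  0.0834] [ 0.483  -0.8756  0.0012]
[313.5229 282.3946]
[314.0676 256.599 ]
```

View pics/w2.png

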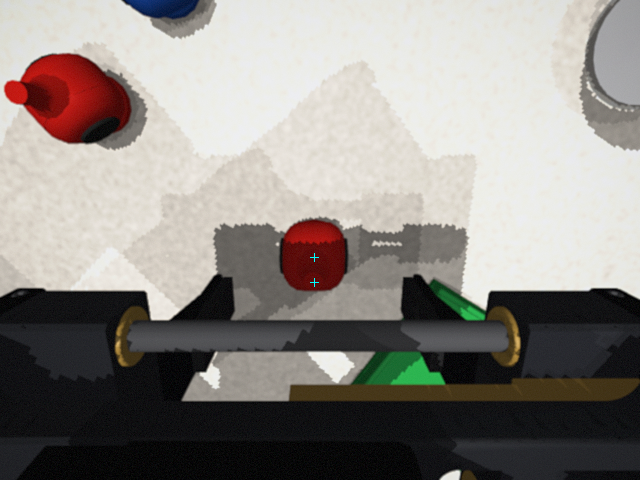

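The marks sit on the bulb's axis (314,257), the pads lie squarely left and right, and it is centred between the fingers. Descending and squeezing.

Emit:
servo_tool(
  targets=[
    [[0,-0.001,0.02],[0,0,0]],
    [[0,-0.001,0.04],[0,0,0]],
    [[0,-0.001,0.06],[0,0,0]],
    [[0,-0.001,0.0745],[0,0,0]],
    [[0,-0.001,0.0745],[0,0,0]],
    [[0,-0.001,0.0745],[0,0,0]],
  ],
)

```text
time_s: 3.25
position: [0.5395, -0.0926, 0.0089]
tcp_rot: [[0.875, 0.484, 0.002], [0.484, -0.875, -0.001], [0.001, 0.001, -1.0]]
force: [-0.1, -0.1, 0.5]
opening: 1.0
```

Emit:
servo_tool(
  targets=[
    [[0,0,0],[0,0,0]],
    [[0,0,0],[0,0,0]],
    [[0,0,0],[0,0,0]],
    [[0,0,0],[0,0,0]],
    [[0,0,0],[0,0,0]],
    [[0,0,0],[0,0,0]],
    [[0,0,0],[0,0,0]],
    [[0,0,0],[0,0,0]],
    [[0,0,0],[0,0,0]],
    [[0,0,0],[0,0,0]],
  ],
  gripper=0.0,
)

```text
time_s: 4.5
position: [0.5388, -0.0924, 0.008]
tcp_rot: [[0.875, 0.485, -0.0], [0.485, -0.875, 0.0], [-0.0, -0.0, -1.0]]
force: [0.7, -0.0, 0.3]
opening: 0.504
```

The opening stays at 0.504 × 87 = 43.8 mm, so the left bulb is hard. It goes to the yellow tray.

Emit:
servo_tool(
  targets=[
    [[0,0,-0.02],[0,0,0]],
    [[0,0,-0.05],[0,0,0]],
    [[0,0,-0.09],[0,0,0]],
    [[0,0,-0.13],[0,0,0]],
    [[0,0,-0.13],[0,0,0]],
    [[0,0,-0.13],[0,0,0]],
  ],
)

```text
time_s: 5.25
position: [0.5381, -0.0921, 0.1375]
tcp_rot: [[0.875, 0.485, -0.001], [0.485, -0.875, 0.0], [-0.001, -0.001, -1.0]]
force: [-0.5, 0.7, -1.1]
opening: 0.499
```

Emit:
servo_tool(
  targets=[
    [[0.011,-0.019,0],[0,0,0.04]],
    [[0.031,-0.055,0],[0,0,0.1]],
    [[0.053,-0.092,0],[0,0,0.18]],
    [[0.075,-0.13,0],[0,0,0.26]],
    [[0.096,-0.168,0],[0,0,0.34]],
    [[0.118,-0.206,0],[0,0,0.42]],
    [[0.14,-0.244,0],[0,0,0.5]],
    [[0.162,-0.282,0],[0,0,0.58]],
    [[0.182,-0.318,0],[0,0,0.63]],
    [[0.1975,-0.3445,0],[0,0,0.646]],
    [[0.1975,-0.3445,0],[0,0,0.646]],
    [[0.1975,-0.3445,0],[0,0,0.646]],
  ],
)

```text
time_s: 6.75
position: [0.5436, 0.3038, 0.1364]
tcp_rot: [[0.99, -0.139, -0.003], [-0.139, -0.99, -0.002], [-0.003, 0.002, -1.0]]
force: [0.1, 0.5, -0.7]
opening: 0.502
```

```bash
python3 - <<'E'
from rig import telemetry, eyes
from h import *
np.set_printoptions(precision=4,suppress=True)
s=telemetry.read_state();print(s["opening"],s["position"],s["tcp_rot"])
a=eyes.capture("scene")["pixels"][190:340,420:620];b=eyes.capture("side")["pixels"][240:440,120:340]
cv2.imwrite("pics/p3.png",np.hstack([cv2.resize(a,(400,300)),cv2.resize(b,(400,364))[:300]]))
c=eyes.capture("wrist");T=np.eye(4);T[:3,:3]=s["tcp_rot"];T[:3,3]=s["position"];E=T@c["T_tool_cam"]
k=blobs(c["pixels"],18,32,1,100)[0];cv2.imwrite("pics/w3.png",c["pixels"])
P=np.array([plane(c,p,.018,E)[:2] for p in k[:,0]],np.float32);print(cv2.minAreaRect(P),P.min(0),P.max(0))
E
```

```text
0.5018588078311443 [0.5436 0.3038 0.1364] [[ 0.9902 -0.1394 -0.0034]
 [-0.1394 -0.9902 -0.0017]
 [-0.0031  0.0021 -1.    ]]
((0.5428111553192139, 0.3025148808956146), (0.14903350174427032, 0.12947356700897217), 82.32266998291016) [0.4697 0.2212] [0.6165 0.3846]
```

View pics/p3.png

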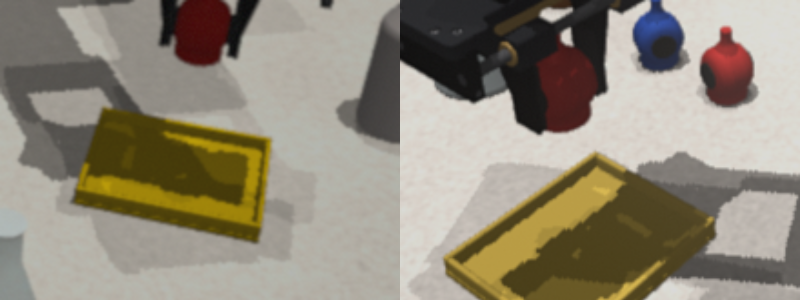

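The bulb is held upright above the yellow tray, whose centre I measured at (0.543, 0.3025). Lowering, opening a little, and rising.

Emit:
servo_tool(
  targets=[
    [[0,0,0.03],[0,0,0]],
    [[0,0,0.06],[0,0,0]],
    [[0,0,0.09],[0,0,0]],
    [[0,0,0.105],[0,0,0]],
    [[0,0,0.115],[0,0,0]],
    [[0,0,0.12],[0,0,0]],
    [[0,0,0.1222],[0,0,0]],
    [[0,0,0.1222],[0,0,0]],
    [[0,0,0.1222],[0,0,0]],
  ],
)

```text
time_s: 8.02
position: [0.5451, 0.3049, 0.0164]
tcp_rot: [[0.99, -0.14, 0.001], [-0.14, -0.99, 0.0], [0.001, -0.001, -1.0]]
force: [0.5, -0.0, -0.1]
opening: 0.501
```

Emit:
servo_tool(
  targets=[
    [[0,0,0],[0,0,0]],
    [[0,0,0],[0,0,0]],
    [[0,0,0],[0,0,0]],
    [[0,0,0],[0,0,0]],
    [[0,0,0],[0,0,0]],
    [[0,0,-0.01],[0,0,0]],
    [[0,0,-0.03],[0,0,0]],
    [[0,0,-0.06],[0,0,0]],
    [[0,0,-0.1],[0,0,0]],
    [[0,0,-0.13],[0,0,0]],
    [[0,0,-0.13],[0,0,0]],
  ],
  gripper=0.066,
)

```text
time_s: 9.4
position: [0.5471, 0.3056, 0.1503]
tcp_rot: [[0.99, -0.14, 0.008], [-0.14, -0.99, 0.003], [0.008, -0.004, -1.0]]
force: [-0.7, 0.4, -0.1]
opening: 0.757
```

Emit:
servo_tool(
  targets=[
    [[0.01,0.05,0],[0,0,0.06]],
    [[0.02,0.1,0],[0,0,0.13]],
    [[0.03,0.15,0],[0,0,0.2]],
    [[0.038,0.2,0.01],[0,0,0.262]],
    [[0.0417,0.2244,0.03],[0,0,0.262]],
    [[0.0417,0.2244,0.055],[0,0,0.262]],
    [[0.0417,0.2244,0.055],[0,0,0.262]],
    [[0.0417,0.2244,0.055],[0,0,0.262]],
  ],
  gripper=0.087,
)

```text
time_s: 10.4
position: [0.5547, 0.077, 0.0911]
tcp_rot: [[0.92, -0.391, 0.0], [-0.391, -0.92, 0.0], [-0.0, -0.0, -1.0]]
force: [0.2, 0.9, 0.6]
opening: 0.997
```

```bash
python3 - <<'E'
from rig import telemetry, eyes
from h import *
np.set_printoptions(precision=4,suppress=True)
s=telemetry.read_state();c=eyes.capture("wrist")
T=np.eye(4);T[:3,:3]=s["tcp_rot"];T[:3,3]=s["position"];E=T@c["T_tool_cam"]
im=c["pixels"].copy();print(s["position"],s["tcp_rot"])
for X in((.557,.0775,.07),(.557,.0775,.028)):
  p=proj(c,X,E);print(p);cv2.drawMarker(im,tuple(int(round(v)) for v in p),(255,255,0),0,8)
a=eyes.capture("scene")["pixels"][200:320,440:580]
cv2.imwrite("pics/w4.png",np.hstack([im[:350,160:500],cv2.resize(a,(408,350))]))
E
```

```text
[0.5547 0.077  0.0911] [[ 0.9204 -0.391   0.    ]
 [-0.391  -0.9204  0.    ]
 [-0.     -0.     -1.    ]]
[314.1728 274.4637]
[314.6539 250.7228]
```

View pics/w4.png

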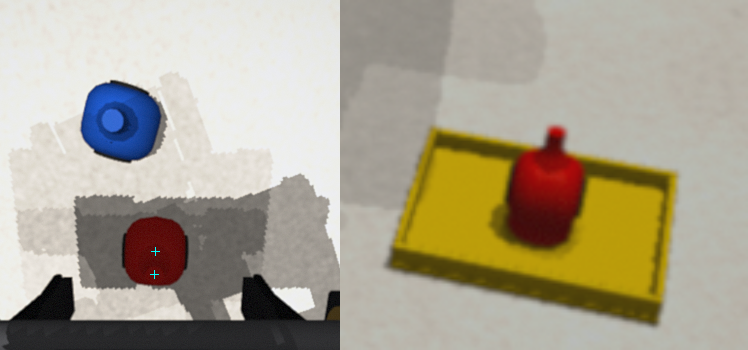

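The hard bulb stands upright near the middle of the yellow tray. The right bulb is centred at crop (155,252) with its pads square to the jaws. Descend and squeeze.

Emit:
servo_tool(
  targets=[
    [[0.002,-0.001,0.02],[0,0,0]],
    [[0.002,-0.001,0.04],[0,0,0]],
    [[0.002,-0.001,0.06],[0,0,0]],
    [[0.002,-0.001,0.082],[0,0,0]],
    [[0.002,-0.001,0.082],[0,0,0]],
    [[0.002,-0.001,0.082],[0,0,0]],
  ],
)

```text
time_s: 11.25
position: [0.5577, 0.0771, 0.0098]
tcp_rot: [[0.92, -0.391, 0.002], [-0.391, -0.92, -0.0], [0.002, -0.001, -1.0]]
force: [0.2, -0.1, 0.5]
opening: 0.997
```

Emit:
servo_tool(
  targets=[
    [[0,0,0],[0,0,0]],
    [[0,0,0],[0,0,0]],
    [[0,0,0],[0,0,0]],
    [[0,0,0],[0,0,0]],
    [[0,0,0],[0,0,0]],
    [[0,0,0],[0,0,0]],
    [[0,0,0],[0,0,0]],
    [[0,0,0],[0,0,0]],
    [[0,0,0],[0,0,0]],
    [[0,0,0],[0,0,0]],
  ],
  gripper=0.0,
)

```text
time_s: 12.5
position: [0.557, 0.0768, 0.0091]
tcp_rot: [[0.92, -0.391, 0.0], [-0.391, -0.92, -0.0], [0.0, -0.0, -1.0]]
force: [-0.8, -0.2, 4.8]
opening: 0.38
```

33 mm with the same command, so the right bulb is springy. It goes to the green tray, still squeezed.

Emit:
servo_tool(
  targets=[
    [[0,0,-0.02],[0,0,0]],
    [[0,0,-0.05],[0,0,0]],
    [[0,0,-0.09],[0,0,0]],
    [[0,0,-0.11],[0,0,0]],
    [[0,0,-0.11],[0,0,0]],
  ],
)

```text
time_s: 13.12
position: [0.558, 0.0768, 0.1199]
tcp_rot: [[0.92, -0.391, 0.003], [-0.391, -0.92, -0.0], [0.003, -0.001, -1.0]]
force: [-0.0, -0.5, -0.6]
opening: 0.375
```

Emit:
servo_tool(
  targets=[
    [[0.004,0.018,0],[0,0,-0.02]],
    [[0.011,0.05,0],[0,0,-0.06]],
    [[0.02,0.09,0],[0,0,-0.1]],
    [[0.028,0.13,0],[0,0,-0.14]],
    [[0.037,0.17,0],[0,0,-0.18]],
    [[0.046,0.21,0],[0,0,-0.23]],
    [[0.055,0.25,0],[0,0,-0.28]],
    [[0.063,0.29,0],[0,0,-0.32]],
    [[0.069,0.315,0],[0,0,-0.34]],
    [[0.0715,0.328,0],[0,0,-0.35]],
    [[0.0715,0.328,0],[0,0,-0.35]],
    [[0.0715,0.328,0],[0,0,-0.35]],
  ],
)

```text
time_s: 14.62
position: [0.494, -0.2517, 0.1183]
tcp_rot: [[0.999, -0.052, -0.001], [-0.052, -0.999, 0.001], [-0.001, -0.001, -1.0]]
force: [-0.0, 0.2, -1.0]
opening: 0.376
```

```bash
python3 - <<'E'
from rig import telemetry, eyes
from h import *
np.set_printoptions(precision=4,suppress=True)
s=telemetry.read_state();print(s["opening"],s["position"],s["tcp_rot"])
S=eyes.capture("scene");a=S["pixels"][120:270,150:350]
c=eyes.capture("wrist");T=np.eye(4);T[:3,:3]=s["tcp_rot"];T[:3,3]=s["position"];E=T@c["T_tool_cam"]
k=blobs(c["pixels"],40,90,1,100)[0]
P=np.array([plane(c,p,.018,E)[:2] for p in k[:,0]],np.float32);print(cv2.minAreaRect(P),P.min(0),P.max(0))
cv2.imwrite("pics/p5.png",np.hstack([cv2.resize(a,(400,300)),cv2.resize(c["pixels"],(400,300))]))
E
```

```text
0.37630097042489935 [ 0.494  -0.2517  0.1183] [[ 0.9987 -0.0515 -0.0012]
 [-0.0515 -0.9987  0.0014]
 [-0.0012 -0.0013 -1.    ]]
((0.49047979712486267, -0.2583991289138794), (0.1484176218509674, 0.12976588308811188), 86.71952056884766) [ 0.4242 -0.3352] [ 0.5585 -0.1824]
```

View pics/p5.png

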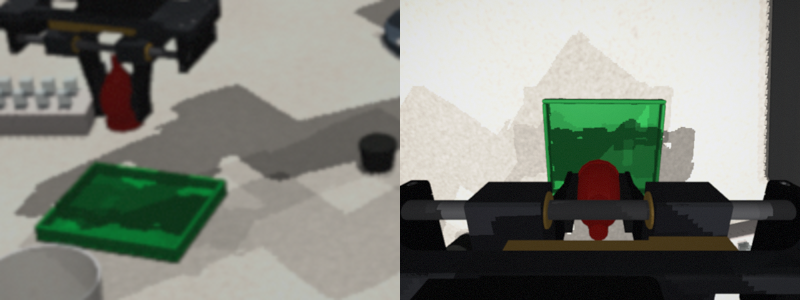

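The bulb is upright and still at 33 mm. Lowering it into the green tray.

Emit:
servo_tool(
  targets=[
    [[-0.003,0.004,0.03],[0,0,0]],
    [[-0.003,0.004,0.06],[0,0,0]],
    [[-0.003,0.004,0.08],[0,0,0]],
    [[-0.003,0.004,0.092],[0,0,0]],
    [[-0.003,0.004,0.1],[0,0,0]],
    [[-0.003,0.004,0.103],[0,0,0]],
    [[-0.003,0.004,0.104],[0,0,0]],
    [[-0.003,0.004,0.104],[0,0,0]],
    [[-0.003,0.004,0.104],[0,0,0]],
    [[-0.003,0.004,0.104],[0,0,0]],
  ],
)

```text
time_s: 15.98
position: [0.4912, -0.257, 0.0151]
tcp_rot: [[0.999, -0.052, 0.0], [-0.052, -0.999, -0.0], [0.0, 0.0, -1.0]]
force: [-0.5, -0.8, -0.8]
opening: 0.377
```

Emit:
servo_tool(
  targets=[
    [[0,0,0.001],[0,0,0]],
    [[0,0,0.001],[0,0,0]],
    [[0,0,0.001],[0,0,0]],
  ],
)

```text
time_s: 16.35
position: [0.4912, -0.257, 0.0141]
tcp_rot: [[0.999, -0.052, 0.0], [-0.052, -0.999, -0.0], [0.0, 0.0, -1.0]]
force: [-0.1, -0.4, 2.1]
opening: 0.374
```

Emit:
servo_tool(
  targets=[
    [[0,0,0],[0,0,0]],
    [[0,0,0],[0,0,0]],
    [[0,0,0],[0,0,0]],
    [[0,0,0],[0,0,0]],
    [[0,0,0],[0,0,0]],
    [[0,0,0],[0,0,0]],
    [[0,0,-0.01],[0,0,0]],
    [[0,0,-0.03],[0,0,0]],
    [[0,0,-0.06],[0,0,0]],
    [[0,0,-0.1],[0,0,0]],
    [[0,0,-0.14],[0,0,0]],
    [[0,0,-0.14],[0,0,0]],
  ],
  gripper=0.068,
)

```text
time_s: 17.85
position: [0.4931, -0.2584, 0.1578]
tcp_rot: [[0.999, -0.052, 0.007], [-0.052, -0.999, -0.005], [0.007, 0.005, -1.0]]
force: [0.6, 0.4, -0.1]
opening: 0.778
```

```bash
python3 - <<'E'
from rig import telemetry, eyes
from h import *
np.set_printoptions(precision=4,suppress=True)
s=telemetry.read_state();print(s["time_s"],s["opening"],s["position"],s["force"])
S=eyes.capture("scene");D=eyes.capture("side")
a=S["pixels"][150:330,150:590];b=D["pixels"][160:420,130:470]
for c,n in((S,"scene"),(D,"side")):
  for k in blobs(c["pixels"],-10,8,2,120):
    k=k[:,0];t=k[k[:,1]==k[:,1].min()].mean(0);print(n,cv2.boundingRect(k),"tip at z .075",plane(c,t,.075))
cv2.imwrite("pics/p6.png",np.vstack([cv2.resize(a,(640,262)),cv2.resize(b[:,:],(440,336))[:, :].copy() if 0 else cv2.copyMakeBorder(cv2.resize(b,(440,336)),0,0,0,200,0)]))
E
```

```text
17.85 0.7776221420646132 [ 0.4931 -0.2584  0.1578] [ 0.6296  0.3607 -0.1483]
scene (498, 243, 26, 41) tip at z .075 [0.5417 0.3032 0.075 ]
scene (203, 196, 23, 35) tip at z .075 [ 0.491  -0.2579  0.075 ]
side (198, 335, 37, 52) tip at z .075 [0.5459 0.3011 0.075 ]
side (400, 187, 24, 33) tip at z .075 [ 0.4888 -0.2527  0.075 ]
```

View pics/p6.png

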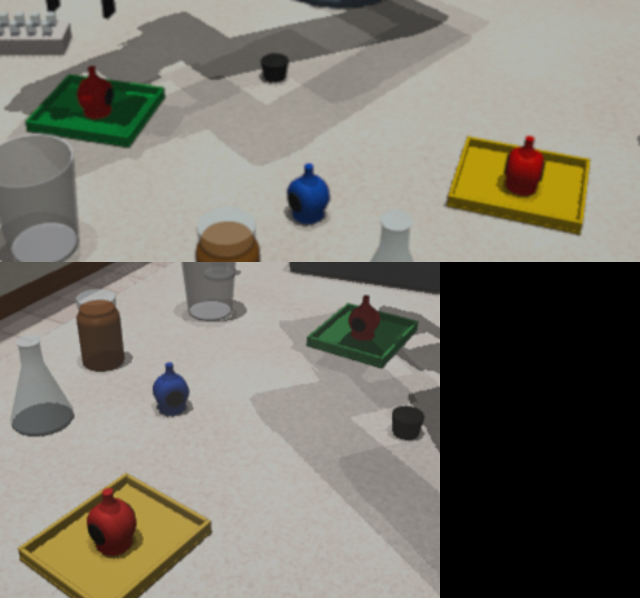

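Both bulbs stand upright near their tray centres, and the arm is clear of everything.

```bash
python3 -c "
from rig import order; print(order.hand_in())"
```

```text
the job is handed in; nothing more can be done
None
```

I squeezed both bulbs across their pads, sorted them into the trays and handed the job in at about 18 s of the 61 s allowed. No verdict was reported.

- **Left bulb (hard):** it stayed at 43.8 mm when squeezed. I stood it in the yellow tray, about 2–3 mm off the tray centre.
- **Right bulb (springy):** it gave in to about 33 mm and was still at that thickness when its foot touched the floor of the green tray. I let it go there, and it stands within about 6 mm of the centre.

In the last pictures from both cameras, each bulb stands upright inside its tray walls and the blue look-alike has not moved. The gripper was up at 0.158 m, touching nothing.

- **Green tray position:** the camera estimates of its centre differed by about 5–7 mm, well inside the tolerance.
- **Yellow tray release:** the hard bulb was let go about 2–3 mm above the tray floor and settled upright.

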